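# Tap the taper key into the belt pulley

## Task

Take the steel gib-head key from the wooden block, stand it in the keyway between the pulley's hub and its shaft, sloping side outward, and let go of it while it is still loose. Then pick up the tapper and drive the key with its white face in at least two light taps, lifting off between them, never pushing the key in with the fingers, until it is tight with its head right down on the hub. Stand the tapper back on the bench upright, clear of the pulley, and leave the other things where they are.

Things in the scene. Friction and masses are not known exactly. Their poses are not given: they have to be found in the camera images.
- taper_key: Steel gib-head key, about 0.16 kg, hanging upright by its head in the block's slot. Origin: under the head, mid-width on the blade's flat face. z up, x toward the sloping face. Head: x 0 to 26, y -15 to 15, z 0 to 28 mm (grip it across y). Blade: z 0 to -70, 18 wide (y), flat on x = 0, 16 thick under the head, narrowing evenly to 9.5 at z = -65; the last 5 mm bevelled to 5 x 12 mm.
- keyway (a point): Mouth of the keyway, level with the hub's top face (85 mm above the bench): on the shaft's flat, mid-width; z up, x outward from the shaft. The key's pose equals this pose when fully home. The keyway is 22 mm wide (y) and 73 mm deep; from the flat it measures 17.5 mm (x) at the mouth, 13.7 mm 3 mm lower, then narrows with the key's taper.
- pulley: Dark two-groove belt pulley (outside diameter 136 mm, from 22 to 70 mm above the bench) with a light grey metal hub (diameter 88 mm, top face at 85 mm) on a vertical steel shaft (diameter 44 mm, 4 mm above the hub face), fixed on a blue base plate 150 x 150 x 12 mm. Origin: on the bench on the shaft axis. x points to the keyway, which is cut 16 to 41 mm from the axis. It does not move.
- grip_jaw (a joint): Sprung brass jaw, the keyway's outer wall, pushed outward by the key: 0 m when loose, about 0.002 m when the key is home and tight. A loose key drops in until its head is about 20 mm above the hub, where the taper bites; driving it the last 20 mm takes about 5 N at first and up to 18 N at the end, and friction holds it where it is left.
- tapper: Soft-faced tapper, about 0.35 kg (varies), 116 mm tall, standing upright on its white round face (diameter 44 mm). Origin: centre of that face; z up. A black round flange (diameter 48 mm) lies from 50 to 58 mm above the face, and above it, from 58 to 116 mm, the red square handle, 26 x 26 mm, sides along x and y. Gripped just above the flange it cannot slip up through the fingers.
- key_block: Fixed wooden block 85 x 110 x 86 mm with the key's slot in its middle, 21 x 22 mm. Origin: centre of its underside.
- screwdriver_orange: Orange screwdriver, 193 mm long; bystander.
- gauge_pod_blue: Blue tub-shaped gauge pod, 76 x 162 x 44 mm; bystander.
There are look-alikes about, which are no part of the job. Several things have the shape of the taper_key; the one meant has the colours described above. Leave any yellow look-alike of the tapper alone.

How it is judged (in metres and radians):
On the way, in this order (a step that is already met when the one before it is completed fails the run):
1. the key stands loose in the keyway, let go of, its head more than 14 mm above the hub (x of taper_key in the frame of keyway between -0.004 and 0.004 m and y of taper_key in the frame of keyway between -0.004 and 0.004 m and angle between taper_key's own z axis and vertical below 0.1 rad and angle between the x axis of taper_key and the x axis of keyway, either way round below 0.2 rad and z of taper_key in the frame of keyway between 0.014 and 0.032 m and contact force between the fingers and taper_key below 0.05 N), for 0.2 s.
2. the tapper strikes the key, which is not yet home (contact force between tapper and taper_key above 1.5 N and z of taper_key in the frame of keyway above 0.003 m).
3. between taps: the tapper is lifted off while the key is driven part of the way (head 3 to 18 mm above the hub) (x of taper_key in the frame of keyway between -0.004 and 0.004 m and y of taper_key in the frame of keyway between -0.004 and 0.004 m and angle between taper_key's own z axis and vertical below 0.1 rad and angle between the x axis of taper_key and the x axis of keyway, either way round below 0.2 rad and z of taper_key in the frame of keyway between 0.003 and 0.018 m and contact force between each of tapper, the fingers and taper_key below 0.05 N), for 0.05 s.
4. the tapper drives the key home, head within 3 mm of the hub (x of taper_key in the frame of keyway between -0.004 and 0.004 m and y of taper_key in the frame of keyway between -0.004 and 0.004 m and angle between taper_key's own z axis and vertical below 0.1 rad and angle between the x axis of taper_key and the x axis of keyway, either way round below 0.2 rad and z of taper_key in the frame of keyway below 0.003 m and contact force between tapper and taper_key above 1 N).
At the end, for the whole second after the job is handed in: The key is in the keyway with its head within 3 mm of the hub face, upright within 0.1 rad, and the jaw pushed out by more than 1.3 mm (tight); the tapper stands upright (within 0.1 rad) on the bench, at rest, its axis more than 100 mm from the shaft axis (x of taper_key in the frame of keyway between -0.004 and 0.004 m and y of taper_key in the frame of keyway between -0.004 and 0.004 m and angle between each of taper_key, tapper's own z axis and vertical below 0.1 rad and angle between the x axis of taper_key and the x axis of keyway, either way round below 0.2 rad and z of taper_key in the frame of keyway between -0.003 and 0.003 m and value of joint grip_jaw above 0.0013 m and height (world z) of tapper between -0.004 and 0.006 m and horizontal distance between tapper and pulley above 0.1 m and linear speed of each of tapper, taper_key below 0.02 m/s); the robot touches nothing.
It fails at once if the fingers push the key in: they touch it while its head is less than 12 mm above the hub (x of taper_key in the frame of keyway between -0.004 and 0.004 m and y of taper_key in the frame of keyway between -0.004 and 0.004 m and angle between taper_key's own z axis and vertical below 0.1 rad and angle between the x axis of taper_key and the x axis of keyway, either way round below 0.2 rad and z of taper_key in the frame of keyway below 0.012 m and contact force between the fingers and taper_key above 0.3 N).
It fails at once if the key is hit or pressed with more than 200 N (not a light tap) (contact force between tapper and taper_key above 200 N).
It fails at once if the orange screwdriver or the blue gauge pod is moved by more than 30 mm (distance of any of screwdriver_orange, gauge_pod_blue from where it was at the start of the episode above 0.03 m).
It also fails if it takes over 67 s, if anything falls off the work surface, if the arm or the gripper's body presses on something with over 40 N, if the wrist force passes 120 N, or if a joint passes its speed limit or range.

## Robot

A 6-joint arm with a two-finger parallel gripper is mounted at the origin on a cart in front of the work surface, level with it; the furniture and walls round the work are solid. World frame = base frame: x ahead of the robot, y to its left, z up, the work surface at z = 0. Lengths are in m, angles in degrees, forces in N, time in s.
With the tool pointing down it reaches from about 0.275 to 0.825 m from the base axis. Payload 4.9 kg.
Tool frame: the origin (TCP) lies at the very end of the fingers, on their centre line; the grasp point (between the pads) lies 19 mm behind it; z points along the fingers, y is the line along which they close (so a half turn about z gives the same grasp; the last joint's range is limited). The gripper opens to 85 mm and grips with 20 to 120 N. Pads are 22 mm wide; open, the fingers measure 114 mm over their backs; the gripper's body (76 mm by 85 mm) begins 54 mm behind the grasp point. The pads swing forward as they close: fully open they stand 13 mm farther back than shut.
Start: joints at [-74.496, 18.69, -11.035, 60.275, 0, 82.311], TCP at [0.217, -0.506, 0.208] pointing down, gripper open.
Joint ranges: [-152.03, 152.03], [-55.5, 102.48], [-74.3, 77.21], [-110.64, 120.58], [-84.22, 78.4], [-180, 180]. Speed limits (degrees/s): [147.25, 147.25, 180, 180, 180, 180].

## Interface

Orientations are given as a 3x3 rotation matrix whose columns are the frame's x, y, z axes.
In Python, from workcell import arm, camera, camera_info, workorder, regions_of, tip_of gives the robot as it stands. The module is installed in compiled form; this text tells all that it offers.
- The arm moves only by the tool jog_arm, never from a script. Its argument "steps" is a list of rows, each a list of 7 numbers: the shift along the tool's x, y, z in cm, then the turn, a rotation vector about the tool's x, y, z in degrees, then the closure, from -1 (fully open) to 1 (shut), so that 0 is half open. In form: [[tx, ty, tz, ax, ay, az, gripper], ...]. A call has 1 to 20 rows; each row is the pose to reach, as a shift and turn from the pose commanded when the call began, along the tool's axes at that moment; what a row does not reach only later rows make up. A row lasts 1/10 s, in which the tool goes at most 50 mm and 8.59 degrees, less where a joint would pass 70% of its speed; a pose out of reach is approached as far as the arm can. A call with a gripper value outside its range is refused whole. The fingers move at their own pace and stop on an object; "squeeze" is the grip in N (left out, the last holds). Time passes only in rows, so rows that repeat a pose let the fingers close. It gives the time, the measured TCP pose, the force, the opening and the grip force at its end, in the units of the state.
- arm.read_state(): the state, without advancing time (a new reading comes with each control period).
- camera(name): name is "scene" or "side" or "wrist"; returns the picture (384x512x3 uint8, red, green, blue); there is no depth.
- camera_info(name): a dict with "K" (3x3 intrinsics, pixels), "world_to_cam" (4x4, takes a point from world to camera coordinates); the wrist camera has in their place "mount" (4x4, takes a point from camera to tool coordinates, whose origin is the TCP and whose axes are the flange's). Camera axes: x right, y up, looking along -z (the intrinsics and any distortion apply to the point x, -y, -z); pixel columns grow to the right and rows downward; lengths in m; the calibration is good to about 2 mm. A picture is of the moment at which its call begins: read the wrist's pose just before it. camera_info takes no time and is no camera call.
- workorder.job_done(): hands the job in; it is judged then, once.
Trained networks look in the newest picture that a camera, given by its name, has taken for a name from the list of things; names that differ only in an ending like _2 or _b are one class to them, and where a whole thing is asked for, a point or a joint stands for the part that bears it (a point fixed in the world has none). Each returns a list of dicts, best first, with "p" (0 to 1); they miss things now and then, are a little off and sometimes report something else, mostly with a low value. They report only what shows in the picture. A call takes as long as a camera call. They do not tell look-alikes from the thing itself.
- regions_of(target, camera): "mask" (384x512 bool, what is visible of it).
- tip_of(target, camera): "xyz" ([x, y, z] in m, in world coordinates, good to about 4 mm: a listed point, or the origin of a listed thing).
The state is a dict: "clock": time; "joint_pos": joint angles; "qd": joint speeds; "joint_efforts": joint torques, N m; "tcp_pos": TCP position; "ee_rot": TCP orientation; "force": force on the tool from outside, world axes, zero at the start; "moment": the same for the moment, N m; "finger_gap": finger opening in m; "grasp_force": force on a finger pad.
Only numpy, scipy, OpenCV 4.12 (cv2) and the standard library are available. Lean on these libraries where they do the work, as an engineer would, in place of code of your own. Each camera call takes 0.05 s, during which the arm holds its last target. There are 200 camera calls.

## Working session

There is one attempt and no reset: what is moved stays moved. The work goes in short steps, Python scripts to look and compute and a tool call to move; the robot and the scene stay as the last step left them, time stands still between calls to the robot, and variables do not carry over. Pictures are saved under pics/ and viewed, at most 10 in all, crops included, and the job is handed in when it is done.

Besides the shell and the picture viewer there is one more tool, called after "Call:" by a JSON object that holds its "name" and its "arguments". jog_arm: Moves the arm, as the interface text tells. Its arguments: {"type":"object","properties":{"steps":{"type":"array","items":{"type":"array","items":{"type":"number"}}},"squeeze":{"type":"number"}},"required":["steps"]}

```bash
mkdir -p pics; cat > h.py <<'E'
import numpy as np, cv2
from workcell import arm, camera, camera_info, workorder, regions_of, tip_of
def save(n,im): cv2.imwrite('pics/'+n,im[:,:,::-1])
def proj(name,P):
    ci=camera_info(name);K=np.array(ci["K"])
    if "world_to_cam" in ci: T=np.array(ci["world_to_cam"])
    else:
        s=arm.read_state();W=np.eye(4);W[:3,:3]=s["ee_rot"];W[:3,3]=s["tcp_pos"];T=np.linalg.inv(W@np.array(ci["mount"]))
    p=T@np.append(P,1);v=K@np.array([p[0],-p[1],-p[2]]);return (v[:2]/v[2])
def unproj(name,px,z):
    ci=camera_info(name);K=np.array(ci["K"])
    if "world_to_cam" in ci: C=np.linalg.inv(np.array(ci["world_to_cam"]))
    else:
        s=arm.read_state();W=np.eye(4);W[:3,:3]=s["ee_rot"];W[:3,3]=s["tcp_pos"];C=W@np.array(ci["mount"])
    d=np.linalg.solve(K,np.array([px[0],px[1],1.]));d=C[:3,:3]@np.array([d[0],-d[1],-d[2]]);o=C[:3,3]
    return o+d*(z-o[2])/d[2]
E
python3 - <<'E'
from h import *
s=arm.read_state();print({k:np.round(v,3).tolist() for k,v in s.items()})
a=camera("scene");b=camera("side")
save("a.png",np.hstack([a]));save("b.png",b)
for c in("scene","side"):
  ci=camera_info(c);print(c,ci.keys(),np.round(ci["K"],1).tolist())
  for t in("taper_key","keyway","pulley","tapper","key_block","screwdriver_orange","gauge_pod_blue"):
    print(t,[(round(r["p"],2),np.round(r["xyz"],3).tolist(),proj(c,r["xyz"]).round().tolist()) for r in tip_of(t,c)[:5]])
E
```

```text
{'clock': 0.0, 'joint_pos': [-74.493, 18.735, -11.092, 60.276, -0.001, 82.311], 'qd': [-0.085, 0.019, 0.011, -0.081, 0.164, -0.003], 'joint_efforts': [-0.0, -44.339, 26.244, 0.015, -0.0, 0.0], 'tcp_pos': [0.216, -0.505, 0.207], 'ee_rot': [[0.919, 0.394, -0.0], [0.394, -0.919, 0.002], [0.0, -0.002, -1.0]], 'force': [0.405, -0.322, 0.163], 'moment': [0.017, -0.032, 0.006], 'grasp_force': 0.0, 'finger_gap': 0.085}
scene dict_keys(['K', 'world_to_cam']) [[449.3, 0.0, 258.4], [0.0, 449.3, 187.1], [0.0, 0.0, 1.0]]
taper_key [(0.97, [0.527, -0.426, 0.024], [326.0, 274.0]), (0.66, [0.406, -0.293, 0.025], [253.0, 265.0]), (0.51, [0.551, -0.286, 0.086], [297.0, 226.0])]
keyway []
pulley [(0.48, [0.57, 0.037, -0.004], [235.0, 211.0])]
tapper [(0.88, [0.516, 0.235, -0.001], [191.0, 194.0]), (0.56, [0.607, 0.29, -0.002], [206.0, 183.0])]
key_block [(0.57, [0.541, -0.282, -0.002], [292.0, 256.0])]
screwdriver_orange [(0.7, [0.797, 0.006, 0.0], [294.0, 196.0])]
gauge_pod_blue [(0.76, [0.731, -0.193, 0.003], [320.0, 222.0])]
side dict_keys(['K', 'world_to_cam']) [[467.5, 0.0, 247.8], [0.0, 467.5, 189.0], [0.0, 0.0, 1.0]]
taper_key [(0.96, [0.41, -0.294, 0.025], [175.0, 290.0]), (0.72, [0.526, -0.422, 0.023], [240.0, 333.0]), (0.67, [0.544, -0.286, 0.085], [236.0, 259.0])]
keyway [(0.95, [0.551, 0.035, 0.086], [218.0, 167.0]), (0.24, [0.548, -0.287, 0.084], [238.0, 259.0])]
pulley [(0.62, [0.567, 0.039, -0.002], [225.0, 191.0])]
tapper [(0.62, [0.515, 0.235, -0.0], [198.0, 152.0]), (0.6, [0.609, 0.288, -0.002], [226.0, 140.0])]
key_block []
screwdriver_orange [(0.77, [0.795, 0.011, 0.001], [308.0, 187.0])]
gauge_pod_blue [(0.92, [0.73, -0.189, 0.0], [306.0, 242.0])]
```

```bash
python3 - <<'E'
import cv2,numpy as np
a=cv2.imread('pics/a.png');b=cv2.imread('pics/b.png')
ca=cv2.resize(a[120:320,150:350],(400,600)[:1]*2);cb=cv2.resize(b[110:360,140:340],(400,500))
c=np.zeros((500,800,3),np.uint8);c[:400,:400]=ca;c[:,400:]=cb
cv2.imwrite('pics/c.png',c)
E
```

```text
(no output)
```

View pics/c.png

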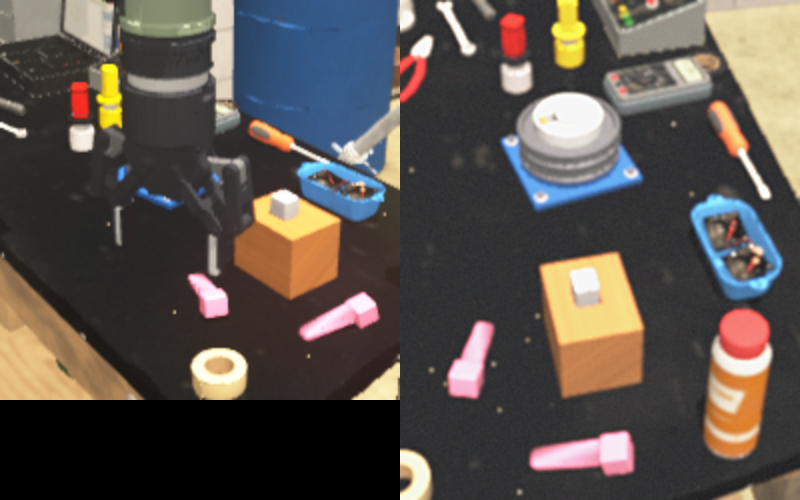

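View pics/a.png

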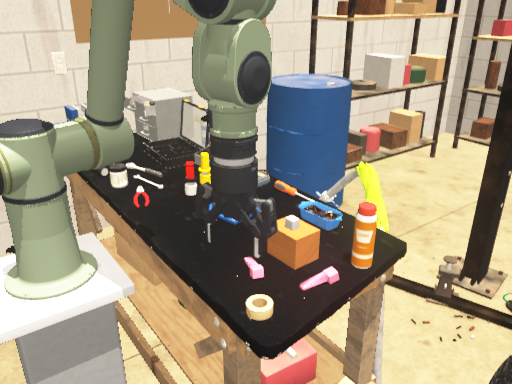

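The steel-grey key stands in the block (scene 297,226). The two pink look-alikes lie on the bench at (253,265) and (326,274). The red and white tapper is at (191,194) and the yellow look-alike is at (206,183). Grey matches "steel" and red/white matches the tapper. I'll go above the key and look with the wrist camera.

```bash
python3 - <<'E'
from h import *
ci=camera_info("wrist");print({k:np.round(v,3).tolist() for k,v in ci.items()})
E
```

```text
{'K': [[311.785, 0.0, 251.097], [0.0, 311.785, 191.547], [0.0, 0.0, 1.0]], 'mount': [[-0.001, 0.957, 0.29, 0.074], [1.0, 0.001, 0.002, 0.0], [0.002, 0.29, -0.957, -0.166], [0.0, 0.0, 0.0, 1.0]]}
```

Call:
{"name": "jog_arm", "arguments": {"steps": [[8, -1.5, -3, 0, 0, 0, -1], [13, -2.5, -6, 0, 0, 0, -1], [18, -3.5, -8, 0, 0, 0, -1], [23, -4.5, -8, 0, 0, 0, -1], [28, -5.5, -8, 0, 0, 0, -1], [33, -7, -8, 0, 0, 0, -1], [33, -7, -8, 0, 0, 0, -1], [33, -7, -8, 0, 0, 0, -1], [33, -7, -8, 0, 0, 0, -1]]}}

```text
clock: 1.7
tcp_pos: [0.493, -0.3103, 0.288]
ee_rot: [[0.918, 0.396, -0.001], [0.396, -0.918, -0.0], [-0.001, -0.0, -1.0]]
force: [-0.2, -1.4, 0.3]
finger_gap: 0.0854
grasp_force: 0.0
```

```bash
python3 - <<'E'
from h import *
w=camera("wrist");save("w1.png",w)
for t in("taper_key","key_block"):
  for r in tip_of(t,"wrist")[:3]: print(t,round(r["p"],2),np.round(r["xyz"],4),proj("wrist",r["xyz"]).round())
p=proj("wrist",[.553,-.286,.114]);print(p)
for r in regions_of("taper_key","wrist")[:3]:
  m=r["mask"];ys,xs=np.where(m);print(r["p"],m.sum(),xs.mean(),ys.mean())
x,y=map(int,p);x0=max(0,x-70);y0=max(0,y-70)
save("w1c.png",cv2.resize(w[y0:y0+140,x0:x0+140],(560,560),interpolation=cv2.INTER_CUBIC));print(x0,y0)
E
```

```text
taper_key 0.97 [ 0.4093 -0.2932  0.0248] [218. 200.]
taper_key 0.91 [ 0.5501 -0.2823  0.0867] [248. 105.]
taper_key 0.66 [ 0.5209 -0.4249  0.0243] [334. 165.]
key_block 0.89 [ 0.5434 -0.2821  0.0006] [246. 108.]
[251.63604661 104.04411213]
0.97 760 245.02105263157895 118.97368421052632
0.73 1133 329.88614298323034 166.3459841129744
0.71 1071 212.7329598506069 192.9579831932773
181 34
```

View pics/w1c.png

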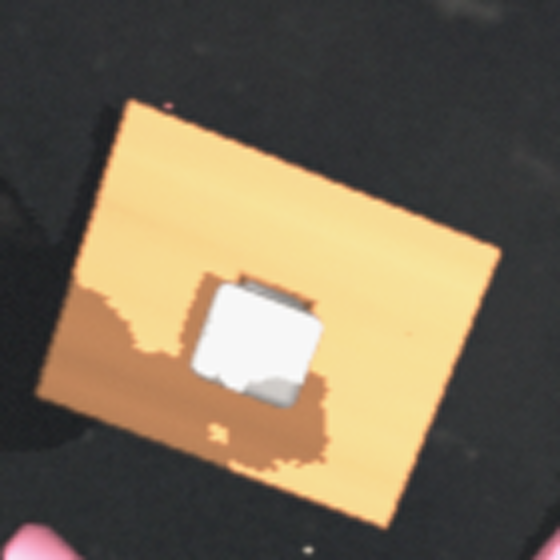

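```bash
cat > q.py <<'E'
from h import *
f=lambda x,y,z:unproj("wrist",(x/4+181,y/4+34),z)
c=np.array([f(*p,.114) for p in((222,283),(322,320),(293,407),(192,372))]);print(c.round(4),c.mean(0).round(4))
b=np.array([f(*p,.086) for p in((130,98),(500,250),(387,527),(38,393))]);print(b.round(4),b.mean(0).round(4))
s=np.array([f(*p,.086) for p in((238,272),(316,303),(205,272))]);print(s.round(4))
for q in(c,b):
  u=q[1]-q[0];v=q[0]-q[3];print(np.linalg.norm(u),np.linalg.norm(v),np.degrees(np.arctan2(u[1],u[0])),np.degrees(np.arctan2(v[1],v[0])))
s=arm.read_state();print(s["tcp_pos"])
E
python3 q.py
```

```text
[[ 0.5461 -0.2718  0.114 ]
 [ 0.5477 -0.2998  0.114 ]
 [ 0.5237 -0.3018  0.114 ]
 [ 0.5216 -0.2731  0.114 ]] [ 0.5348 -0.2866  0.114 ]
[[ 0.5803 -0.2293  0.086 ]
 [ 0.584  -0.3398  0.086 ]
 [ 0.4989 -0.3434  0.086 ]
 [ 0.4953 -0.2331  0.086 ]] [ 0.5396 -0.2864  0.086 ]
[[ 0.5496 -0.2739  0.086 ]
 [ 0.5504 -0.2977  0.086 ]
 [ 0.5459 -0.2653  0.086 ]]
0.02804708185221567 0.024503076064182578 -86.70804145184222 3.026973632369646
0.11057502197268032 0.08505251245468391 -88.07370664293397 2.5830226906419487
[ 0.49124974 -0.31231754  0.28811707]
```

```bash
cat >> h.py <<'E'
def delta(target,yaw):
    s=arm.read_state();R=np.array(s["ee_rot"]);cur=np.degrees(np.arctan2(R[1,0],R[0,0]))
    print("tcp",np.round(s["tcp_pos"],4),"yaw",round(cur,2),"tool shift cm",(R.T@(np.array(target)-s["tcp_pos"])*100).round(2),"az",round(cur-yaw,2),"j",np.round(s["joint_pos"],1))
E
python3 - <<'E'
from h import *
delta([.5348,-.2866,.16],2.7)
delta([.5348,-.2866,.16],2.7)
E
```

```text
tcp [ 0.4912 -0.3123  0.2881] yaw 23.07 tool shift cm [ 5.02 -0.66 12.81] az 20.37 j [-39.7  20.1   2.7  72.6  -0.  117.2]
tcp [ 0.4912 -0.3123  0.2881] yaw 23.07 tool shift cm [ 5.02 -0.66 12.81] az 20.37 j [-39.7  20.1   2.7  72.6  -0.  117.2]
```

Call:
{"name": "jog_arm", "arguments": {"steps": [[2, 0, 0, 0, 0, 8, -1], [4, -0.3, 2, 0, 0, 16, -1], [5, -0.6, 5, 0, 0, 20.4, -1], [5, -0.6, 9, 0, 0, 20.4, -1], [5, -0.6, 11, 0, 0, 20.4, -1], [5, -0.6, 11, 0, 0, 20.4, -1], [5, -0.6, 11, 0, 0, 20.4, -1], [5, -0.6, 11, 0, 0, 20.4, -1]]}}

```text
clock: 2.7
tcp_pos: [0.5366, -0.2875, 0.1801]
ee_rot: [[0.999, 0.047, 0.003], [0.047, -0.999, -0.002], [0.002, 0.002, -1.0]]
force: [-0.5, -0.0, -0.3]
finger_gap: 0.0857
grasp_force: 0.0
```

```bash
python3 - <<'E'
from h import *
w=camera("wrist");save("w2.png",w)
for r in tip_of("taper_key","wrist")[:3]: print(round(r["p"],2),np.round(r["xyz"],4))
p=proj("wrist",[.5348,-.2866,.114]);print(p)
delta([.5348,-.2866,.092],2.7)
x,y=map(int,p);x0=max(0,x-60);y0=max(0,y-60)
save("w2c.png",cv2.resize(w[y0:y0+120,x0:x0+120],(480,480),interpolation=cv2.INTER_CUBIC));print(x0,y0)
E
```

```text
0.91 [ 0.5492 -0.2831  0.0895]
0.79 [ 0.5197 -0.4237  0.027 ]
0.63 [ 0.4077 -0.294   0.0235]
[250.55297753 198.47613823]
tcp [ 0.5367 -0.2871  0.1801] yaw 2.75 tool shift cm [-0.21 -0.08  8.81] az 0.05 j [-35.1  25.8  -4.5  59.5  -0.  142.2]
190 138
```

View pics/w2c.png

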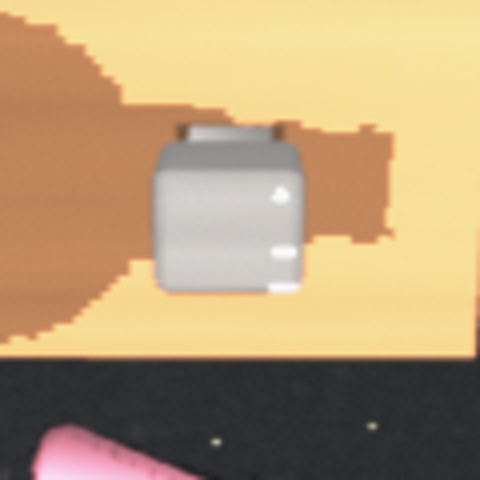

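Enlarged crop: the grey steel head is centred near (247,195). The gap with the blade's flat face visible is on the +x side, so the key's x axis points to world −x. I'll descend and grip.

Call:
{"name": "jog_arm", "arguments": {"steps": [[0, -0.3, 3, 0, 0, 0, -1], [0, -0.3, 6, 0, 0, 0, -1], [0, -0.3, 8, 0, 0, 0, -1], [0, -0.3, 8.7, 0, 0, 0, -0.5], [0, -0.3, 8.7, 0, 0, 0, 0], [0, -0.3, 8.7, 0, 0, 0, 1], [0, -0.3, 8.7, 0, 0, 0, 1], [0, -0.3, 8.7, 0, 0, 0, 1], [0, -0.3, 8.7, 0, 0, 0, 1], [0, -0.3, 8.7, 0, 0, 0, 1], [0, -0.3, 8.7, 0, 0, 0, 1]], "squeeze": 40}}

```text
clock: 3.9
tcp_pos: [0.5359, -0.2831, 0.0913]
ee_rot: [[0.999, 0.049, 0.0], [0.049, -0.999, -0.0], [0.0, 0.0, -1.0]]
force: [1.2, 0.2, -0.1]
finger_gap: -0.0004
grasp_force: 0.0
```

```bash
python3 - <<'E'
from h import *
w=camera("wrist");s=camera("side")
for c in("wrist","side"):
  for r in tip_of("taper_key",c)[:3]: print(round(r["p"],2),np.round(r["xyz"],4))
delta([.5348,-.2866,.092],2.7)
save("w3c.png",np.hstack([w[100:300,150:350],s[200:300,190:290].repeat(2,0).repeat(2,1)]).repeat(2,0).repeat(2,1))
E
```

```text
0.98 [ 0.5533 -0.2833  0.0884]
0.84 [ 0.5221 -0.4272  0.0244]
0.69 [ 0.4077 -0.2932  0.0241]
0.79 [ 0.5236 -0.4234  0.0227]
0.76 [ 0.409  -0.2934  0.0238]
0.53 [ 0.5422 -0.2827  0.083 ]
tcp [ 0.5358 -0.2831  0.0912] yaw 2.79 tool shift cm [-0.12  0.35 -0.08] az 0.09 j [-34.8  30.  -11.5  48.4  -0.  142.4]
```

View pics/w3c.png

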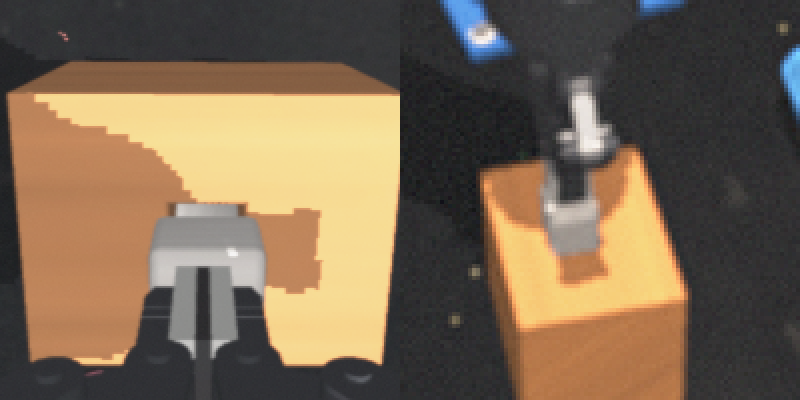

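```bash
python3 - <<'E'
from h import *
s=arm.read_state();print(np.round(s["tcp_pos"],4),s["force"],s["finger_gap"])
for P in ([.5358,-.2831,.0912],[.5358,-.2831,.114],[.5358,-.2831,.086],[.522,-.2831,.0912],[.524,-.284,.114],[.550,-.284,.114]):
  print(P,proj("wrist",P).round(1),proj("side",P).round(1))
E
```

```text
[ 0.5358 -0.2831  0.0912] [-0.32211686 -0.13596278 -0.61580097] -0.0002367171621685583
[0.5358, -0.2831, 0.0912] [251.5 230.6] [232.  256.3]
[0.5358, -0.2831, 0.114] [251.5 249. ] [231.8 248.7]
[0.5358, -0.2831, 0.086] [251.5 227. ] [232.1 258. ]
[0.522, -0.2831, 0.0912] [250.4 252. ] [225.5 257.2]
[0.524, -0.284, 0.114] [252.2 269.5] [226.2 249.8]
[0.55, -0.284, 0.114] [254.7 223.3] [238.7 248.1]
```

The picture shows the shut fingers sitting over the head's top (wrist ≈ (251,234), tip apparently near z 0.114 rather than 0.091), with the key undisturbed. I'll open and go lower in small steps, watching the force.

Call:
{"name": "jog_arm", "arguments": {"steps": [[0, 0, 0, 0, 0, 0, -0.2], [0, 0, 0, 0, 0, 0, -0.2], [0, 0, 0, 0, 0, 0, -0.2], [0, 0, 0, 0, 0, 0, -0.2], [0, 0, 0.2, 0, 0, 0, -0.2], [0, 0, 0.4, 0, 0, 0, -0.2], [0, 0, 0.6, 0, 0, 0, -0.2], [0, 0, 0.6, 0, 0, 0, -0.2]], "squeeze": 40}}

```text
clock: 4.9
tcp_pos: [0.5355, -0.2829, 0.0847]
ee_rot: [[0.999, 0.049, -0.001], [0.049, -0.999, 0.0], [-0.001, -0.001, -1.0]]
force: [0.1, -0.2, 0.4]
finger_gap: 0.0511
grasp_force: 0.0
```

```bash
python3 - <<'E'
from h import *
w=camera("wrist");s=camera("side")
save("w4c.png",np.hstack([w[100:300,150:350],s[200:300,190:290].repeat(2,0).repeat(2,1)]).repeat(2,0).repeat(2,1))
st=arm.read_state();print(st["tcp_pos"],st["force"],st["finger_gap"])
E
```

```text
[ 0.53571009 -0.28299224  0.08502352] [-0.40225428  0.95041625  0.00297793] 0.05137469448816828
```

View pics/w4c.png

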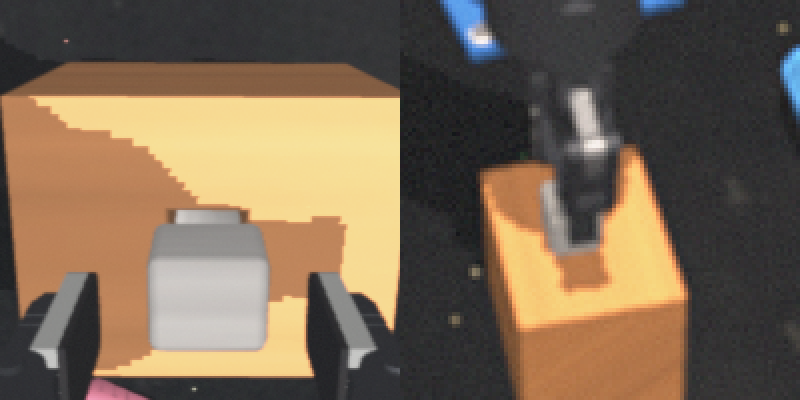

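```bash
python3 - <<'E'
from h import *
print(np.linalg.inv(np.array(camera_info("side")["world_to_cam"]))[:3,3])
for z in(.085,.09,.1,.111): print(z,[proj("side",[x,-.309,z]).round(1) for x in(.525,.5357,.547)])
E
```

```text
[ 0.44219449 -0.93771238  0.8180087 ]
0.085 [array([229. , 268.4]), array([234.1, 267.6]), array([239.6, 266.8])]
0.09 [array([228.9, 266.8]), array([234.1, 266. ]), array([239.5, 265.2])]
0.1 [array([228.8, 263.5]), array([234. , 262.7]), array([239.5, 261.9])]
0.111 [array([228.6, 259.8]), array([233.9, 259. ]), array([239.4, 258.2])]
```

Call:
{"name": "jog_arm", "arguments": {"steps": [[0.1, -0.1, 0.4, 0, 0, 0, -0.2], [0.1, -0.1, 0.8, 0, 0, 0, -0.2], [0.1, -0.1, 1.2, 0, 0, 0, -0.2], [0.1, -0.1, 1.2, 0, 0, 0, 0.1], [0.1, -0.1, 1.2, 0, 0, 0, 1], [0.1, -0.1, 1.2, 0, 0, 0, 1], [0.1, -0.1, 1.2, 0, 0, 0, 1], [0.1, -0.1, 1.2, 0, 0, 0, 1]], "squeeze": 50}}

```text
clock: 5.8
tcp_pos: [0.5368, -0.2821, 0.0731]
ee_rot: [[0.999, 0.049, -0.0], [0.049, -0.999, -0.0], [-0.0, 0.0, -1.0]]
force: [-0.0, -0.6, -1.0]
finger_gap: 0.0291
grasp_force: 50.5
```

Call:
{"name": "jog_arm", "arguments": {"steps": [[0, 0, -2, 0, 0, 0, 1], [0, 0, -5, 0, 0, 0, 1], [0, 0, -9, 0, 0, 0, 1], [0, 0, -12, 0, 0, 0, 1], [-1, -4, -13, 0, 0, 0, 1], [-2, -8, -13, 0, 0, 0, 1], [-3, -12, -13, 0, 0, 0, 1], [-4, -16, -13, 0, 0, 0, 1], [-5, -20, -13, 0, 0, 0, 1], [-6, -24, -13, 0, 0, 0, 1], [-6, -28, -13, 0, 0, 0, 1], [-6, -31, -13, 0, 0, 0, 1], [-6, -32.5, -13, 0, 0, 0, 1], [-6, -32.5, -13, 0, 0, 0, 1], [-6, -32.5, -13, 0, 0, 0, 1], [-6, -32.5, -13, 0, 0, 0, 1]]}}

```text
clock: 7.4
tcp_pos: [0.4611, 0.039, 0.2031]
ee_rot: [[0.999, 0.048, -0.0], [0.048, -0.999, -0.0], [-0.0, 0.0, -1.0]]
force: [-0.2, -0.3, -2.5]
finger_gap: 0.0287
grasp_force: 51.2
```

```bash
python3 - <<'E'
from h import *
delta([.5,.04,.2],2.7)
w=camera("wrist");s=camera("side")
for c in("wrist","side"):
 for t in("keyway","pulley","taper_key"):
  for r in tip_of(t,c)[:3]: print(c,t,round(r["p"],2),np.round(r["xyz"],4),proj(c,r["xyz"]).round())
save("w5c.png",np.hstack([w[60:310,140:340],s[80:205,170:270].repeat(2,0).repeat(2,1)]).repeat(2,0).repeat(2,1))
E
```

```text
tcp [0.4611 0.039  0.2031] yaw 2.74 tool shift cm [3.9  0.09 0.31] az 0.04 j [ -4.3   9.7 -23.8  56.5  -0.  173. ]
wrist keyway 0.82 [0.5505 0.0302 0.0831] [266.  79.]
wrist pulley 0.92 [0.5634 0.0337 0.0022] [261.  70.]
wrist pulley 0.67 [ 0.5149  0.2348 -0.001 ] [ 83. 107.]
wrist taper_key 0.96 [0.4752 0.0376 0.2183] [256. 218.]
side keyway 0.9 [0.5512 0.0324 0.0859] [218. 168.]
side pulley 0.78 [ 0.5642  0.0373 -0.0027] [224. 192.]
side pulley 0.3 [0.5154 0.2347 0.0013] [198. 152.]
side taper_key 0.82 [ 0.4081 -0.2974  0.0256] [174. 291.]
side taper_key 0.68 [0.4695 0.0392 0.2122] [182. 128.]
side taper_key 0.67 [0.5157 0.2362 0.0034] [198. 151.]
```

View pics/w5c.png

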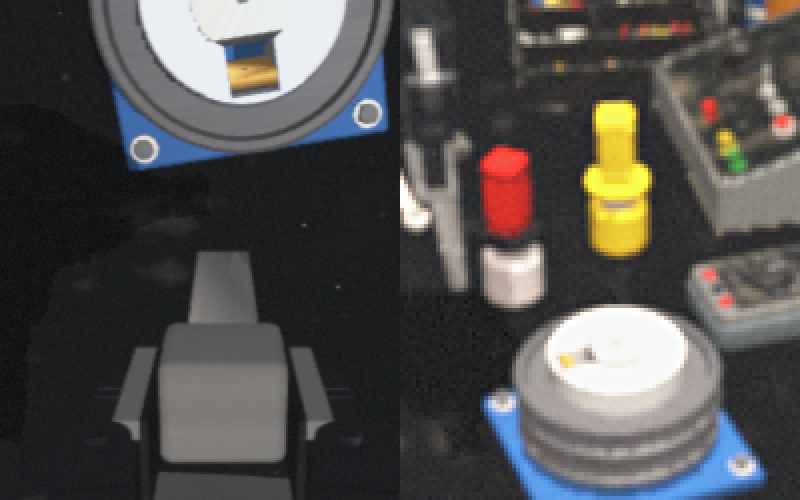

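```bash
python3 - <<'E'
from h import *
T=np.array([.4611,.039,.2031])
f=lambda x,y,z:unproj("wrist",(x/2+140,y/2+60),z)
ko=f(224,325,.2031+.0129);print("keyorig",ko,"head top edge",f(224,362,.244),"blade tip",proj("wrist",[ko[0],ko[1],ko[2]-.065])*2-[280,120])
c=[f(232,97,.085),f(280,92,.085),f(275,40,.089),f(222,45,.089)]
c=np.array(c);print(c.round(4));
o=(c[0]+c[1])/2;i=(c[2]+c[3])/2;d=o-i;print(o,i,np.linalg.norm(d[:2]),np.degrees(np.arctan2(-d[1],-d[0])))
u=c[1]-c[0];print(np.degrees(np.arctan2(u[0],-u[1])))
b=np.array([f(144,149,.012),f(368,114,.012)]);u=b[1]-b[0];print(b,np.linalg.norm(u),np.degrees(np.arctan2(u[0],-u[1])))
E
```

```text
keyorig [0.4714637  0.03958187 0.216     ] head top edge [0.47428194 0.03975058 0.244     ] blade tip [223.78453609 256.32749624]
[[0.5255 0.0385 0.085 ]
 [0.5287 0.0175 0.085 ]
 [0.5499 0.0215 0.089 ]
 [0.5468 0.0439 0.089 ]]
[0.52709502 0.02797615 0.085     ] [0.54834558 0.03270286 0.089     ] 0.021769890246417505 12.540025701940438
8.446841644851332
[[ 0.49218313  0.08580887  0.012     ]
 [ 0.51744596 -0.03899     0.012     ]] 0.127330152298389 11.443653239659584
```

Call:
{"name": "jog_arm", "arguments": {"steps": [[2, 0.3, 0, 0, 0, -4, 1], [4.5, 0.8, 0, 0, 0, -8, 1], [7, 1.2, 0, 0, 0, -8.8, 1], [7.6, 1.3, 1, 0, 0, -8.8, 1], [7.6, 1.3, 3, 0, 0, -8.8, 1], [7.6, 1.3, 4.6, 0, 0, -8.8, 1], [7.6, 1.3, 4.6, 0, 0, -8.8, 1], [7.6, 1.3, 4.6, 0, 0, -8.8, 1], [7.6, 1.3, 4.6, 0, 0, -8.8, 1]]}}

```text
clock: 8.7
tcp_pos: [0.5378, 0.0304, 0.158]
ee_rot: [[0.98, 0.201, 0.001], [0.201, -0.98, -0.0], [0.001, 0.0, -1.0]]
force: [-0.7, -0.3, -1.7]
finger_gap: 0.0289
grasp_force: 51.2
```

```bash
python3 - <<'E'
from h import *
delta([.5378,.03,.152],11.5)
w=camera("wrist");s=camera("side")
for c in("wrist","side"):
 for t in("keyway","taper_key","pulley"):
  for r in tip_of(t,c)[:2]: print(c,t,round(r["p"],2),np.round(r["xyz"],4),proj(c,r["xyz"]).round())
save("w6c.png",np.hstack([w[60:310,150:350],s[80:205,170:270].repeat(2,0).repeat(2,1)]).repeat(2,0).repeat(2,1))
E
```

```text
tcp [0.5378 0.0304 0.158 ] yaw 11.59 tool shift cm [-0.01  0.04  0.6 ] az 0.09 j [ -4.6  19.7 -17.3  52.9  -0.  163.8]
wrist keyway 0.9 [0.5508 0.0335 0.0831] [251. 177.]
wrist taper_key 0.67 [ 0.408  -0.293   0.0246] [501. 336.]
wrist taper_key 0.61 [0.5523 0.0355 0.1725] [247. 216.]
wrist pulley 0.8 [0.565  0.0321 0.0014] [255. 145.]
side keyway 0.8 [0.5508 0.0329 0.0839] [218. 168.]
side keyway 0.24 [ 0.7922  0.0082 -0.0016] [307. 188.]
side taper_key 0.92 [ 0.5279 -0.4187  0.0212] [240. 332.]
side taper_key 0.67 [ 0.4085 -0.2909  0.0238] [174. 289.]
side pulley 0.72 [ 0.5672  0.038  -0.0016] [225. 191.]
```

View pics/w6c.png

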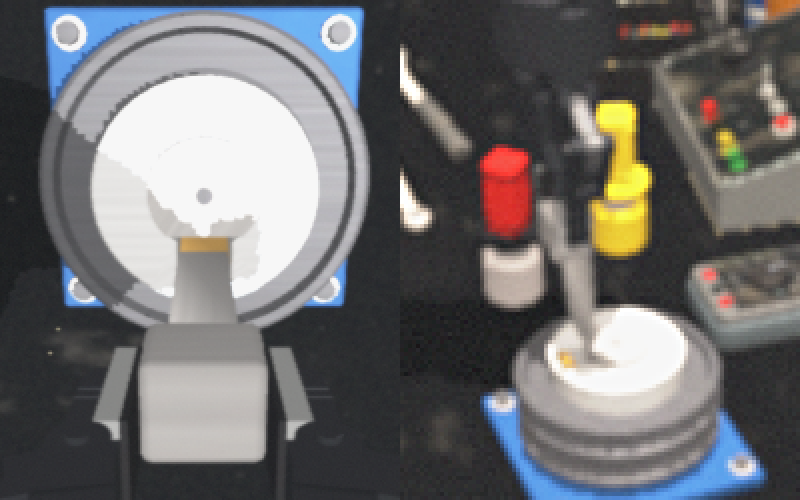

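The picture shows the key aligned with the keyway (wrist pane columns 178–232, centre 205; blade centre 204), with the flat side facing the shaft. I'll descend.

Call:
{"name": "jog_arm", "arguments": {"steps": [[0, 0, 1, 0, 0, 0, 1], [0, 0, 2, 0, 0, 0, 1], [0, 0, 2.5, 0, 0, 0, 1], [0, 0, 3, 0, 0, 0, 1], [0, 0, 3.5, 0, 0, 0, 1], [0, 0, 3.5, 0, 0, 0, 1]], "squeeze": 30}}

```text
clock: 9.7
tcp_pos: [0.537, 0.0304, 0.1213]
ee_rot: [[0.98, 0.201, -0.001], [0.201, -0.98, 0.0], [-0.001, -0.0, -1.0]]
force: [-0.5, 0.8, -1.5]
finger_gap: 0.0287
grasp_force: 51.2
```

Call:
{"name": "jog_arm", "arguments": {"steps": [[0, 0, 0.5, 0, 0, 0, 1], [0, 0, 1, 0, 0, 0, 1], [0, 0, 1.3, 0, 0, 0, 1], [0, 0, 1.6, 0, 0, 0, 1], [0, 0, 1.6, 0, 0, 0, 1]]}}

```text
clock: 10.2
tcp_pos: [0.5377, 0.0305, 0.1059]
ee_rot: [[0.98, 0.201, 0.0], [0.201, -0.98, 0.0], [0.0, -0.0, -1.0]]
force: [1.5, 0.3, -2.0]
finger_gap: 0.0295
grasp_force: 51.3
```

Call:
{"name": "jog_arm", "arguments": {"steps": [[0, 0, 0.3, 0, 0, 0, 1], [0, 0, 0.6, 0, 0, 0, 1], [0, 0, 0.8, 0, 0, 0, 1], [0, 0, 0.8, 0, 0, 0, 1]]}}

```text
clock: 10.6
tcp_pos: [0.5382, 0.0305, 0.0982]
ee_rot: [[0.98, 0.201, 0.001], [0.201, -0.98, 0.0], [0.001, 0.0, -1.0]]
force: [2.4, 0.9, -3.4]
finger_gap: 0.0288
grasp_force: 51.2
```

Call:
{"name": "jog_arm", "arguments": {"steps": [[0, 0, 0, 0, 0, 0, 0.1], [0, 0, 0, 0, 0, 0, -0.1], [0, 0, 0, 0, 0, 0, -0.3], [0, 0, 0, 0, 0, 0, -0.5], [0, 0, 0, 0, 0, 0, -0.5], [0, 0, -1, 0, 0, 0, -0.5], [0, 0, -3, 0, 0, 0, -0.5], [0, 0, -6, 0, 0, 0, -0.5], [0, 0, -9, 0, 0, 0, -0.5], [0, 0, -9, 0, 0, 0, -0.5], [0, 0, -9, 0, 0, 0, -0.5]]}}

```text
clock: 11.7
tcp_pos: [0.5382, 0.0304, 0.1893]
ee_rot: [[0.98, 0.201, 0.002], [0.201, -0.98, -0.0], [0.002, 0.001, -1.0]]
force: [-0.1, -0.0, 0.1]
finger_gap: 0.0643
grasp_force: 0.0
```

```bash
python3 - <<'E'
from h import *
delta([.515,.235,.2],11.5)
w=camera("wrist");s=camera("side")
for c in("wrist","side"):
 for t in("taper_key","tapper"):
  for r in tip_of(t,c)[:4]: print(c,t,round(r["p"],2),np.round(r["xyz"],4),proj(c,r["xyz"]).round())
save("w7c.png",np.hstack([w[60:310,150:350],s[80:205,170:270].repeat(2,0).repeat(2,1)]).repeat(2,0).repeat(2,1))
E
```

```text
tcp [0.5382 0.0304 0.1893] yaw 11.59 tool shift cm [  1.84 -20.51  -1.07] az 0.09 j [ -4.6  18.2 -14.6  57.1  -0.  163.8]
wrist taper_key 0.6 [0.5535 0.0314 0.1088] [255. 171.]
wrist taper_key 0.59 [ 0.4098 -0.2912  0.0235] [482. 315.]
wrist tapper 0.84 [ 0.6052  0.2875 -0.0034] [26. 53.]
wrist tapper 0.63 [ 0.5111  0.2345 -0.0023] [ 73. 150.]
side taper_key 0.95 [ 0.5248 -0.4219  0.0238] [239. 333.]
side taper_key 0.71 [ 0.4124 -0.293   0.0224] [176. 290.]
side tapper 0.59 [6.114e-01 2.867e-01 4.000e-04] [227. 140.]
side tapper 0.56 [0.5154 0.2344 0.0034] [198. 151.]
```

View pics/w7c.png

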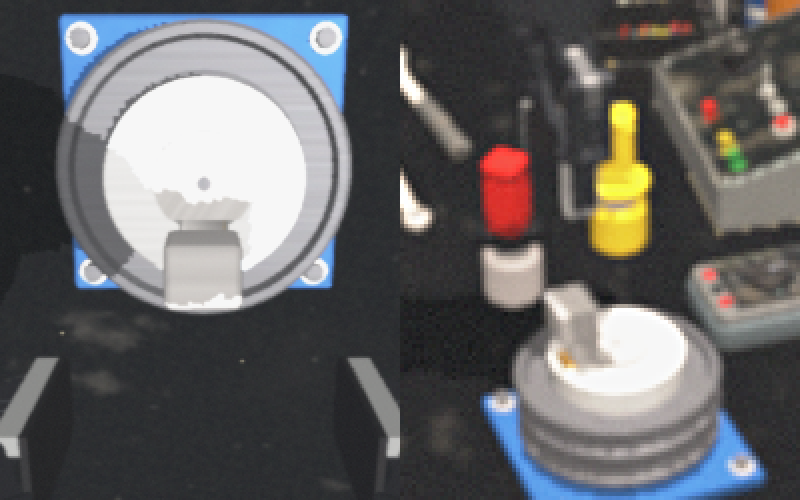

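The key stands upright and loose in the keyway (wrist pane about (203,265)), head about 20 mm above the hub. Now the red tapper.

Call:
{"name": "jog_arm", "arguments": {"steps": [[0, -3, -2, 0, 0, -6, -0.5], [-0.5, -7, -2, 0, 0, -12, -0.5], [-1, -11, -2, 0, 0, -18, -0.5], [-1.5, -15, -2, 0, 0, -24, -0.5], [-1.7, -18, -2, 0, 0, -28, -0.5], [-1.7, -18.5, -2, 0, 0, -28, -0.5], [-1.7, -18.5, -2, 0, 0, -28, -0.5], [-1.7, -18.5, -2, 0, 0, -28, -0.5]]}}

```text
clock: 12.8
tcp_pos: [0.4839, 0.2074, 0.2079]
ee_rot: [[0.771, 0.636, -0.0], [0.636, -0.771, -0.001], [-0.001, 0.0, -1.0]]
force: [-0.9, -0.0, 0.5]
finger_gap: 0.0641
grasp_force: 0.0
```

```bash
cat > t.py <<'E'
from h import *
w=camera("wrist")
for r in tip_of("tapper","wrist")[:3]: print(round(r["p"],2),np.round(r["xyz"],4))
hsv=cv2.cvtColor(w,cv2.COLOR_RGB2HSV)
m=(((hsv[...,0]<8)|(hsv[...,0]>172))&(hsv[...,1]>150)&(hsv[...,2]>60)).astype(np.uint8)
n,l,s,c=cv2.connectedComponentsWithStats(m)
k=1+s[1:,4].argmax();print(s[k],c[k]);m=l==k
v=hsv[...,2];print(np.percentile(v[m],[5,25,50,75,95]))
# print downsampled V map of red region
x,y,wd,h=s[k][:4]
for r in range(y,y+h,3): print(''.join(chr(65+int(v[r,q])//10) if m[r,q] else '.' for q in range(x,x+wd,1)))
save("t.png",w)
delta([.515,.2345,.2],40)
E
python3 t.py
```

```text
0.73 [0.5159 0.2334 0.0014]
0.62 [ 0.6041  0.2869 -0.0014]
[ 105  164   72   85 1895] [138.26965699 204.88548813]
[106. 143. 157. 226. 239.]
............MLJ.........................................................
.....NOOPPPPPPOONMLJ....................................................
..P.......OOPPPPPPPOONNMK...............................................
NOPPP..MK...JMNOOPPPPPPPOONMJ...........................................
KNPPPPOOMK.......LNOOPPPPPPOONMK........................................
.MOPPPPONMJ.........JMOOPPPPPPPOONL.....................................
.JNOPPPPONMJ...........JMNOPPPPPPPOONMJ.................................
..KOPPPPPONMK..............LNOOPPPPPPOONMK..............................
...KNOPPPPOONLJ...............KNOOPPPPPQTVUROK..........................
....JNOPPPPPONMJ.................KNOOPUXXXXWWURM........................
......MOPPPPPOONL...................KOTWXXXXXXWURN......................
.......KNOPPPPPONMJ....................RWXXXXXXXWURN....................
.........NOPPPPPOOMK.....................QVXXXXXXXWUSO..................
..........
[... 577 characters left out ...]
.......................RWXXXYXXWVTPK....................PVXXXXXWTP...
............................QVXXXXXXWVTQM...................NUWXXXXWUP..
..............................PVWXXXXXXWVTQM..................QWXXXXWUP.
.................................RVXXXXXXXWVTQNJ...............OVXXXXWUP
.....................................RWXXXXXXWVURNJ.....................
........................................NTWXXXXXXWUROJ..................
............................................OUWXXXXXWUP.................
................................................OUWWT...................
tcp [0.4841 0.2071 0.208 ] yaw 39.47 tool shift cm [ 4.13 -0.15  0.79] az -0.53 j [ 15.1  16.2 -14.5  59.3  -0.  155.7]
```

```bash
python3 - <<'E'
from h import *
w=cv2.imread('pics/t.png')[:,:,::-1]
p=proj("wrist",[.515,.234,.116]);print(p)
hsv=cv2.cvtColor(w,cv2.COLOR_RGB2HSV)
m=(((hsv[...,0]<8)|(hsv[...,0]>172))&(hsv[...,1]>120)&(hsv[...,2]>50)).astype(np.uint8)
n,l,s,c=cv2.connectedComponentsWithStats(m)
for k in range(1,n):
  if s[k][4]>100: print(k,s[k],c[k])
k=min((k for k in range(1,n) if s[k][4]>100),key=lambda k:np.hypot(*(c[k]-p)))
x,y,wd,h=s[k][:4];v=hsv[...,2]
for r in range(y,y+h,2): print(''.join(chr(65+int(v[r,q])//10) if l[r,q]==k else '.' for q in range(x,x+wd)))
c=np.zeros((384,512),np.uint8)
z=np.vstack([w[y-40:y+h+40,x-40:x+wd+40]]);save("t2.png",cv2.resize(z,None,fx=4,fy=4));print(z.shape)
E
```

```text
[249.91819071 139.12708069]
3 [ 233  115   37   40 1083] [250.68051708 134.4976916 ]
4 [ 104  164   73   86 2090] [138.04497608 204.71483254]
......................JKLK...........
..............IKLMMMMMMLKKI..........
.......JKLMMMMMLKLMMPRTVWXXWUL.......
....KMMMLLLMNPRTVWXXYYYYYYYYYWQ......
..GJLMORTVWXXYYYYYYYYYYYYYYYYYVK.....
.KOQRSWYYYYYYYYYYYYYYYYYYYYYYYXO.....
KPRSSTUXYYYYYYYYYYYYYYYYYYYYYYYVL....
KPQSTTTUVXYYYYYYYYYYYYYYYYYYYYYXR....
JNQRSTTUXYYYYYYYYYYYYYYYYYYYYYYYVL...
.LOQSTTTUUVUUVXYYWXYYYYYYYYYYYYYXR...
.IMQRSTTTTTTTTUUUUUVXYYYYYYYYYYYYVL..
..KOQRTTTTTTTTTUUUUUUVXYYYYYYYYYYXSI.
...MPRSTTTTTTTTTTTTUTTUVXYYYYYYYYYVK.
...JOQRSTTTTTTTTTTTTTTUXYYWXYYYYYYXO.
....LPQRSTTTTTTTTTTTTTTTTTTTUVVUUTROG
....JNQRSTTTTTTTTTTTTTTTTTTTTTSSSRQM.
.....KOQRSTTTTTTTTTTTTTSSSRRRQQQPMI..
.....HMQRSTTTTTSSSSRRRQQPPOMKIH......
......IMPQRRRRQQQPPOMKIH.............
.......GJMOONLJH.....................
(120, 117, 3)
```

```bash
python3 - <<'E'
from h import *
q=[unproj("wrist",(233+x,115+y),.116) for x,y in((7,38),(36,28),(29.5,6),(0.5,13.5))]
q=np.array(q);print(q.round(4),q.mean(0))
for i in range(4):
  u=q[(i+1)%4]-q[i];print(np.linalg.norm(u).round(4),np.degrees(np.arctan2(u[1],u[0])).round(1)%90)
delta([*q.mean(0)[:2],.12],56.7)
E
```

```text
[[0.5008 0.2331 0.116 ]
 [0.5226 0.2198 0.116 ]
 [0.5328 0.2354 0.116 ]
 [0.5132 0.2498 0.116 ]] [0.51733105 0.2345219  0.116     ]
0.0255 58.5
0.0186 56.8
0.0243 53.599999999999994
0.0208 53.599999999999994
tcp [0.4841 0.2071 0.208 ] yaw 39.47 tool shift cm [ 4.32 -0.01  8.79] az -17.23 j [ 15.1  16.2 -14.5  59.3  -0.  155.7]
```

Call:
{"name": "jog_arm", "arguments": {"steps": [[2, 0, 0, 0, 0, -8, -0.2], [4.4, 0, 0, 0, 0, -16, -0.2], [4.4, 0, 2, 0, 0, -17, -0.2], [4.4, 0, 5, 0, 0, -17, -0.2], [4.4, 0, 8, 0, 0, -17, -0.2], [4.4, 0, 11, 0, 0, -17, -0.2], [4.4, 0, 13, 0, 0, -17, -0.2], [4.4, 0, 14, 0, 0, -17, -0.2], [4.4, 0, 14, 0, 0, -17, -0.2]]}}

```text
clock: 13.8
tcp_pos: [0.517, 0.2351, 0.0669]
ee_rot: [[0.552, 0.834, -0.003], [0.834, -0.552, -0.001], [-0.002, -0.002, -1.0]]
force: [-0.5, 0.1, -0.1]
finger_gap: 0.0512
grasp_force: 0.0
```

Call:
{"name": "jog_arm", "arguments": {"steps": [[0, 0, 0.5, 0, 0, 0, -0.2], [0, 0, 1, 0, 0, 0, -0.2], [0, 0, 1.5, 0, 0, 0, -0.2], [0, 0, 1.5, 0, 0, 0, -0.2]]}}

```text
clock: 14.2
tcp_pos: [0.5174, 0.2362, 0.0529]
ee_rot: [[0.551, 0.835, -0.0], [0.835, -0.551, -0.0], [-0.0, -0.0, -1.0]]
force: [-0.0, -0.4, 0.3]
finger_gap: 0.0512
grasp_force: 0.0
```

Call:
{"name": "jog_arm", "arguments": {"steps": [[0, 0, 0, 0, 0, 0, 0.15], [0, 0, 0, 0, 0, 0, 0.15], [0, 0, 0.3, 0, 0, 0, 0.15], [0, 0, 0.6, 0, 0, 0, 0.15], [0, 0, 0.9, 0, 0, 0, 0.15], [0, 0, 0.9, 0, 0, 0, 0.15]]}}

```text
clock: 14.8
tcp_pos: [0.5172, 0.2361, 0.0436]
ee_rot: [[0.551, 0.835, -0.001], [0.835, -0.551, -0.0], [-0.001, -0.001, -1.0]]
force: [1.0, -0.1, -0.9]
finger_gap: 0.0361
grasp_force: 0.0
```

Call:
{"name": "jog_arm", "arguments": {"steps": [[0, 0, 0.2, 0, 0, 0, 0.15], [0, 0, 0.4, 0, 0, 0, 0.15], [0, 0, 0.4, 0, 0, 0, 0.15]]}}

```text
clock: 15.1
tcp_pos: [0.5175, 0.2362, 0.0399]
ee_rot: [[0.551, 0.835, -0.0], [0.835, -0.551, -0.0], [-0.0, -0.0, -1.0]]
force: [0.4, 0.0, -0.2]
finger_gap: 0.0366
grasp_force: 0.0
```

Call:
{"name": "jog_arm", "arguments": {"steps": [[0, 0, 0.2, 0, 0, 0, 0.15], [0, 0, 0.4, 0, 0, 0, 0.15], [0, 0, 0.4, 0, 0, 0, 0.15]]}}

```text
clock: 15.4
tcp_pos: [0.5174, 0.2362, 0.0359]
ee_rot: [[0.551, 0.835, -0.001], [0.835, -0.551, -0.0], [-0.0, -0.0, -1.0]]
force: [-0.2, -0.1, 0.0]
finger_gap: 0.0366
grasp_force: 0.0
```

Call:
{"name": "jog_arm", "arguments": {"steps": [[0, 0, 0, 0, 0, 0, 0.5], [0, 0, 0, 0, 0, 0, 1], [0, 0, 0, 0, 0, 0, 1], [0, 0, 0, 0, 0, 0, 1], [0, 0, 0, 0, 0, 0, 1]], "squeeze": 80}}

```text
clock: 15.9
tcp_pos: [0.5178, 0.2363, 0.0363]
ee_rot: [[0.551, 0.835, 0.0], [0.835, -0.551, 0.0], [0.0, 0.0, -1.0]]
force: [0.6, -0.3, 0.3]
finger_gap: 0.0252
grasp_force: 77.1
```

Call:
{"name": "jog_arm", "arguments": {"steps": [[0, 0, -1, 0, 0, 0, 1], [0, 0, -4, 0, 0, 0, 1], [0, 0, -9, 0, 0, 0, 1], [0, 0, -14, 0, 0, 0, 1], [0, 0, -18, 0, 0, 0, 1], [-3, 2.5, -18, 0, 0, 0, 1], [-6, 5, -18, 0, 0, 0, 1], [-9, 7.5, -18, 0, 0, 0, 1], [-12, 10, -18, 0, 0, 0, 1], [-14.5, 12.2, -18, 0, 0, 0, 1], [-15.9, 13.2, -18, 0, 0, 0, 1], [-15.9, 13.2, -17, 0, 0, 0, 1], [-15.9, 13.2, -16, 0, 0, 0, 1], [-15.9, 13.2, -15, 0, 0, 0, 1], [-15.9, 13.2, -15, 0, 0, 0, 1], [-15.9, 13.2, -15, 0, 0, 0, 1]]}}

```text
clock: 17.5
tcp_pos: [0.5397, 0.0318, 0.1856]
ee_rot: [[0.549, 0.836, -0.001], [0.836, -0.549, 0.0], [-0.001, -0.001, -1.0]]
force: [-0.7, 0.3, -4.0]
finger_gap: 0.0253
grasp_force: 77.2
```

```bash
python3 - <<'E'
from h import *
delta([.541,.031,.17],56.5);print(arm.read_state()["force"])
s=camera("side")
for t in("taper_key","tapper"):
  for r in tip_of(t,"side")[:4]: print(t,round(r["p"],2),np.round(r["xyz"],4),proj("side",r["xyz"]).round())
save("s8.png",np.hstack([s[60:210,150:290].repeat(4,0).repeat(4,1)]))
E
```

```text
tcp [0.5397 0.0318 0.1856] yaw 56.68 tool shift cm [0.01 0.15 1.56] az 0.18 j [ -4.5  18.7 -14.5  56.9   0.  118.9]
[-0.68018346  0.32858368 -4.03129479]
taper_key 0.9 [ 0.5266 -0.4248  0.0224] [240. 335.]
taper_key 0.76 [ 0.409  -0.2945  0.0212] [174. 291.]
taper_key 0.64 [0.5473 0.0325 0.104 ] [216. 162.]
taper_key 0.34 [ 0.7299 -0.1915  0.0011] [306. 242.]
tapper 0.86 [0.5382 0.0325 0.1498] [212. 148.]
tapper 0.69 [ 0.6064  0.2904 -0.0027] [225. 140.]
```

View pics/s8.png

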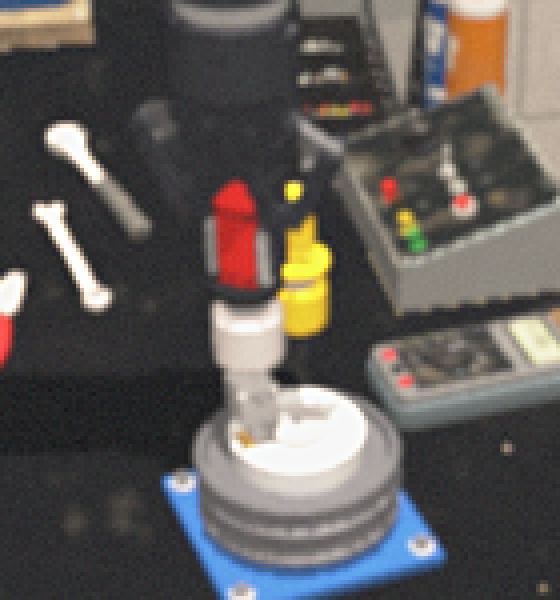

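The picture shows the white face centred above the key head (pane ≈ (248,365)), the tapper held upright. First tap.

Call:
{"name": "jog_arm", "arguments": {"steps": [[0, 0.1, 0.6, 0, 0, 0, 1], [0, 0.1, 1, 0, 0, 0, 1], [0, 0.1, 1.3, 0, 0, 0, 1], [0, 0.1, 1.6, 0, 0, 0, 1], [0, 0.1, 1.9, 0, 0, 0, 1], [0, 0.1, 2.2, 0, 0, 0, 1]]}}

```text
clock: 18.25
tcp_pos: [0.5411, 0.0302, 0.1647]
ee_rot: [[0.551, 0.835, 0.0], [0.835, -0.551, -0.0], [-0.0, 0.0, -1.0]]
force: [-2.3, -1.4, 3.8]
finger_gap: 0.0257
grasp_force: 78.4
```

Call:
{"name": "jog_arm", "arguments": {"steps": [[0, 0, 0.2, 0, 0, 0, 1], [0, 0, 0.5, 0, 0, 0, 1], [0, 0, 0.5, 0, 0, 0, 1]]}}

```text
clock: 18.55
tcp_pos: [0.5411, 0.0301, 0.1593]
ee_rot: [[0.551, 0.835, 0.0], [0.835, -0.551, -0.0], [-0.0, 0.0, -1.0]]
force: [-1.5, -1.3, 1.5]
finger_gap: 0.0253
grasp_force: 78.3
```

Call:
{"name": "jog_arm", "arguments": {"steps": [[0, 0, -1, 0, 0, 0, 1], [0, 0, -1.5, 0, 0, 0, 1], [0, 0, -1.5, 0, 0, 0, 1], [0, 0, -1.5, 0, 0, 0, 1]]}}

```text
clock: 18.95
tcp_pos: [0.5414, 0.0303, 0.1742]
ee_rot: [[0.551, 0.835, 0.0], [0.835, -0.551, 0.0], [0.0, 0.0, -1.0]]
force: [-0.2, -0.1, -4.7]
finger_gap: 0.0257
grasp_force: 77.3
```

```bash
python3 - <<'E'
from h import *
s=camera("side")
for r in tip_of("taper_key","side")[:4]: print(round(r["p"],2),np.round(r["xyz"],4))
E
```

```text
0.9 [ 0.4094 -0.2921  0.024 ]
0.64 [ 0.5274 -0.4233  0.0235]
0.61 [0.5467 0.0328 0.0939]
```

Call:
{"name": "jog_arm", "arguments": {"steps": [[0, 0, 0.6, 0, 0, 0, 1], [0, 0, 1.2, 0, 0, 0, 1], [0, 0, 1.6, 0, 0, 0, 1], [0, 0, 2, 0, 0, 0, 1], [0, 0, 2, 0, 0, 0, 1], [0, 0, 1, 0, 0, 0, 1], [0, 0, 0.5, 0, 0, 0, 1], [0, 0, 0.5, 0, 0, 0, 1]]}}

```text
clock: 19.85
tcp_pos: [0.5421, 0.0303, 0.1703]
ee_rot: [[0.551, 0.835, 0.002], [0.835, -0.551, -0.0], [0.001, 0.002, -1.0]]
force: [0.7, -0.4, -3.9]
finger_gap: 0.0255
grasp_force: 77.3
```

Call:
{"name": "jog_arm", "arguments": {"steps": [[0, 0, 0.6, 0, 0, 0, 1], [0, 0, 1.2, 0, 0, 0, 1], [0, 0, 1.5, 0, 0, 0, 1], [0, 0, 1.7, 0, 0, 0, 1], [0, 0, 1.9, 0, 0, 0, 1], [0, 0, 1.9, 0, 0, 0, 1]]}}

```text
clock: 20.45
tcp_pos: [0.5405, 0.0302, 0.1508]
ee_rot: [[0.551, 0.835, -0.001], [0.835, -0.551, -0.0], [-0.001, -0.0, -1.0]]
force: [-3.7, -0.4, 5.3]
finger_gap: 0.0254
grasp_force: 78.8
```

Call:
{"name": "jog_arm", "arguments": {"steps": [[0, 0, 0.1, 0, 0, 0, 1], [0, 0, 0.2, 0, 0, 0, 1], [0, 0, 0.3, 0, 0, 0, 1], [0, 0, 0.3, 0, 0, 0, 1]]}}

```text
clock: 20.85
tcp_pos: [0.5406, 0.0301, 0.1492]
ee_rot: [[0.551, 0.835, 0.0], [0.835, -0.551, -0.001], [-0.0, 0.001, -1.0]]
force: [-7.3, -0.6, 15.8]
finger_gap: 0.0252
grasp_force: 79.9
```

Call:
{"name": "jog_arm", "arguments": {"steps": [[0, 0, 0.15, 0, 0, 0, 1], [0, 0, 0.3, 0, 0, 0, 1], [0, 0, 0.3, 0, 0, 0, 1]]}}

```text
clock: 21.15
tcp_pos: [0.5408, 0.0302, 0.1491]
ee_rot: [[0.55, 0.835, 0.002], [0.835, -0.55, -0.001], [0.0, 0.002, -1.0]]
force: [-13.3, 0.1, 35.3]
finger_gap: 0.0253
grasp_force: 82.3
```

Seated: 39 N contact force with no further motion. I'll carry the tapper back.

Call:
{"name": "jog_arm", "arguments": {"steps": [[0, 0, -1, 0, 0, 0, 1], [0, 0, -4, 0, 0, 0, 1], [0, 0, -7, 0, 0, 0, 1], [2, -1.5, -7, 0, 0, 0, 1], [5, -4, -7, 0, 0, 0, 1], [8, -6.5, -7, 0, 0, 0, 1], [11, -9, -7, 0, 0, 0, 1], [14, -11.5, -7, 0, 0, 0, 1], [15.9, -13.3, -7, 0, 0, 0, 1], [15.9, -13.3, -4, 0, 0, 0, 1], [15.9, -13.3, 0, 0, 0, 0, 1], [15.9, -13.3, 4, 0, 0, 0, 1], [15.9, -13.3, 7, 0, 0, 0, 1], [15.9, -13.3, 9, 0, 0, 0, 1], [15.9, -13.3, 9.8, 0, 0, 0, 1], [15.9, -13.3, 9.8, 0, 0, 0, 1]]}}

```text
clock: 22.75
tcp_pos: [0.5166, 0.2359, 0.0448]
ee_rot: [[0.551, 0.835, -0.003], [0.835, -0.551, -0.001], [-0.002, -0.002, -1.0]]
force: [-0.0, -0.3, -4.3]
finger_gap: 0.0252
grasp_force: 77.4
```

Call:
{"name": "jog_arm", "arguments": {"steps": [[0, 0, 0.3, 0, 0, 0, 1], [0, 0, 0.6, 0, 0, 0, 1], [0, 0, 0.8, 0, 0, 0, 1], [0, 0, 0.9, 0, 0, 0, 1], [0, 0, 0.9, 0, 0, 0, 1]]}}

```text
clock: 23.25
tcp_pos: [0.5177, 0.2363, 0.0374]
ee_rot: [[0.551, 0.835, 0.0], [0.835, -0.551, 0.0], [0.0, 0.0, -1.0]]
force: [-0.1, -0.7, -4.5]
finger_gap: 0.0253
grasp_force: 77.4
```

Call:
{"name": "jog_arm", "arguments": {"steps": [[0, 0, 0.1, 0, 0, 0, 1], [0, 0, 0.15, 0, 0, 0, 1], [0, 0, 0.15, 0, 0, 0, 1]]}}

```text
clock: 23.55
tcp_pos: [0.5179, 0.2364, 0.0363]
ee_rot: [[0.551, 0.835, 0.001], [0.835, -0.551, 0.0], [0.001, 0.0, -1.0]]
force: [-0.9, -0.2, 2.4]
finger_gap: 0.0255
grasp_force: 78.5
```

Standing on the bench; release gently, then rise.

Call:
{"name": "jog_arm", "arguments": {"steps": [[0, 0, 0, 0, 0, 0, 0.35], [0, 0, 0, 0, 0, 0, 0.2], [0, 0, 0, 0, 0, 0, 0.05], [0, 0, 0, 0, 0, 0, -0.1], [0, 0, 0, 0, 0, 0, -0.2], [0, 0, -1, 0, 0, 0, -0.2], [0, 0, -3, 0, 0, 0, -0.2], [0, 0, -7, 0, 0, 0, -0.2], [0, 0, -12, 0, 0, 0, -0.2], [0, 0, -16, 0, 0, 0, -0.2], [0, 0, -16, 0, 0, 0, -0.2], [0, 0, -16, 0, 0, 0, -0.2]]}}

```text
clock: 24.75
tcp_pos: [0.5185, 0.2365, 0.1974]
ee_rot: [[0.551, 0.835, 0.003], [0.835, -0.551, 0.001], [0.003, 0.002, -1.0]]
force: [0.2, -1.0, -0.2]
finger_gap: 0.0512
grasp_force: 0.0
```

```bash
python3 - <<'E'
from h import *
for c in("side","wrist"):
 w=camera(c)
 for t in("tapper","taper_key"):
  for r in tip_of(t,c)[:4]: print(c,t,round(r["p"],2),np.round(r["xyz"],4))
 if c=="side":
  for r in regions_of("tapper",c)[:3]:
   m=r["mask"].astype(np.uint8);x,y=np.where(m)[::-1];print(r["p"],x.min(),x.max(),y.min(),y.max(),cv2.minAreaRect(np.argwhere(m)[:,::-1].astype(np.float32)))
E
```

```text
side tapper 0.75 [0.517  0.2342 0.0008]
side tapper 0.61 [ 0.6058  0.2895 -0.0028]
side taper_key 0.71 [ 0.5243 -0.4217  0.0222]
side taper_key 0.69 [0.5472 0.0317 0.0824]
0.92 216 231 107 143 ((223.5, 125.0), (36.0, 15.0), 90.0)
0.63 189 205 118 156 ((196.4235076904297, 137.00588989257812), (38.42495346069336, 15.262603759765625), 85.60128784179688)
wrist tapper 0.93 [ 0.5155  0.2325 -0.001 ]
wrist tapper 0.66 [ 0.606   0.2885 -0.0009]
```

```bash
python3 -c "
from h import *
print(workorder.job_done())"
```

```text
the job is handed in; nothing more can be done
None
```

The key is driven home in the keyway in three light taps, the tapper is back upright at its original place on the bench, and the job is handed in; no verdict came back.

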